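# Reset the sector plate and put the wagon away

### The arm

A 6-joint arm with a two-finger parallel gripper is mounted at the origin on the work surface. World frame = base frame: x ahead of the robot, y to its left, z up, the work surface at z = 0. Lengths are in m, angles in degrees, forces in N, time in s.
With the tool pointing down it reaches from about 0.325 to 0.775 m from the base axis. Payload 5.5 kg.
Tool frame: the origin (TCP) lies at the centre of the arm's flange, where the gripper is bolted on; the fingertips stand 182 mm ahead of it and the grasp point (between the pads) lies 163 mm ahead of it; z points along the fingers, y is the direction in which the jaws open and shut (so a half turn about z gives the same grasp; the last joint's range is limited). The gripper opens to 88 mm and grips with 3 to 60 N. Pads are 20 mm wide; open, the fingers measure 115 mm over their backs; the gripper's body (75 mm by 178 mm) begins 61 mm behind the grasp point.
Start: joints at [65.735, 5.22, 70.514, -0, 104.267, -3.249], TCP at [0.215, 0.56, 0.405] pointing down, gripper open.
Joint ranges: [-164.24, 164.24], [-49.07, 125.15], [9.68, 141.18], [-86.29, 266.29], [3.28, 154.24], [-151.56, 151.56]. Speed limits (degrees/s): [147.25, 147.25, 172.46, 180, 180, 180].

### API

Orientations are given as [roll, pitch, yaw] about the fixed x, y, z axes, in that order (R = Rz(yaw) Ry(pitch) Rx(roll)).
In Python, from station import r gives the robot as it stands. The module is installed in compiled form; this text tells all that it offers. Calls block until the motion is done:
- r.reach(position, orientation): joint-space move of the TCP to a pose.
- r.servo_line(position, rotation=None, speed=0.15): straight line of the TCP; rotation=None keeps the orientation; speed is the mean speed in m/s.
- r.move_joints(angles): joint-space move.
- r.let_go() and r.grab(squeeze=None): open the fingers fully, or close them until they stop; squeeze is the grip in N (None keeps the last).
- r.wait(seconds).
- r.inverse_kinematics(position, orientation): joint angles nearest the present ones, or None.
- r.sense(): the state.
- r.snapshot(name): name is "scene" or "top"; returns a dict with "frame" (420x560x3 uint8, red, green, blue), "fx", "fy", "cx", "cy" (pixels), "dist_coeffs" ([k1, k2, p1, p2, k3] as OpenCV has them; the pictures are not rectified), "R" (3x3) and "t" (3): a world point X has camera coordinates R X + t. Camera axes: x right, y down, z forward; pixel columns grow to the right and rows downward; lengths in m; the calibration is good to about 2 mm. A picture is of the moment at which its call begins. There is no depth.
A pose or a line that the arm cannot do raises r.IKError and nothing moves.
- r.hand_in(): hands the job in, once; it reports no verdict.
The state is a dict: "clock": time; "joints": joint angles; "joint_vel": joint speeds; "joint_torque": joint torques, N m; "tcp_pos": TCP position; "orientation": TCP orientation; "contact_force": force on the tool from outside, world axes, zero at the start; "torque": the same for the moment, N m; "opening": finger opening in m.
Only numpy, scipy, OpenCV 4.12 (cv2) and the standard library are available. Lean on these libraries where they do the work, as an engineer would, in place of code of your own. Each camera call takes 0.05 s, during which the arm holds its last target. There are 200 camera calls.

### The job

The open wagon on the swinging deck is to go into the empty storage road, the one nearest the robot. Pull the deck's sprung index knob up, swing the deck round past the middle road to the near road and let the pin snap right home in that road's notch without forcing the pin; then gently push the wagon off the deck along that road until it stands up against the buffer stop, and leave everything else where it is.

Things in the scene. Friction and masses are not known exactly. Their poses are not given: they have to be found in the camera images.
- fiddle_yard: Fixed grey board on the bench, 600 x 380 x 12 mm, with a pivoted deck and three short tracks (roads) fanning out from the deck's pivot. Origin on the pivot axis at bench height; x points from the pivot along the middle road, z up. Far road at +15 degrees (counter-clockwise from above), near road nominally at -17. Roads begin 242 mm from the pivot. All rail tops are 42 mm above the bench.
- near_road_drawn (a point): Where the near road's track should begin, by the drawing: on its centre line 242 mm from the pivot, rail-top height (its axes are the board's). But it was laid by hand: its track, notch and buffer stop are turned together about the pivot by up to 4.2 degrees either way (15 mm at the knob), so find the notch by feel. The buffer stop's face is 430 mm from the pivot, at buffer height.
- deck (a joint): Swing of the deck (rad): 0 at the start, locked at the far road; negative is clockwise from above, to the middle road (-0.262) and the near road (nominally -0.558, really -0.637 to -0.480); end stop at -0.70. Friction holds it where it is left; swinging it takes about 2 N at the knob with the pin clear, 4 N with the pin riding on the index strip.
- deck_end (a point): On the deck's track centre line at its free end, 240 mm from the pivot, rail-top height; x points outward along the deck's track, y to its left, z up. The deck is a plywood tongue 72 mm wide, from 30 mm behind the pivot to this end, its top 34 mm above the bench, with a wing on its clockwise side that carries the knob.
- knob (a joint): Lift of the index knob with its pin (m): 0 is fully home in a notch; end stop at 0.014. Its spring pulls it down, 7 N at 0 rising to 11 N at the stop. The pin is clear of the notch and strip from 0.0085 up. Let down between notches it rides on the strip at about 0.0083 under its own spring, and drops by itself once within about 2.5 mm of a notch's middle, if the knob is free to go down.
- knob_grip (a point): Where to grip the knob: on its upright axis, 71 mm above the bench with the pin home. Round black knob, 27 mm across (31 mm rim above), underside 59 mm and top 89 mm above the bench when home; below it a 19 to 24 mm wide steel barrel. It stands on the deck's wing, 190 mm along the deck from the pivot and 90 mm to the clockwise side of the track centre line (210 mm from the pivot).
- pin: The steel index pin under the knob, one piece with it: 8 mm thick, its nose chamfered by 1.5 mm. It drops into 10 mm wide notches, one per road, in the index strip, a steel arc 6 mm thick lying on the board under the deck's wing. Origin on the knob's axis. It bends if it is forced sideways or pressed down hard on the strip: leave pushing it down to the spring.
- wagon: The brown open four-wheel wagon on the deck. Origin midway along it at rail-top height, x along its length, z up. Box 116 x 56 mm, open top, end walls 22 to 58 mm above the rails; two round buffers at each end reach 69 mm from its middle, 21 mm above the rails. About 0.3 kg, rolls freely along the rails (under 1 N), guided by its flanges. Push it on an end wall, above the buffers.
- parked_mid: A wagon of the same kind, parked on the middle road: leave it. (Another stands on the far road.)
- paint_jar: Small round paint jar, 34 mm across, 43 mm tall, standing on the board near the pivot; origin in its underside.
- marker: Marker pen, 112 mm long, 12 mm thick, lying on the board along its x; origin under its middle.
- screwdriver: Screwdriver lying on the bench to the robot's right.
- pliers: Pliers lying on the bench to the robot's left.
- glue: White glue bottle, 48 mm across, 130 mm tall, standing on the bench to the robot's right.
Mind the look-alikes: they are no part of the job. Leave any purple or red look-alike of the wagon alone.

How it is judged:
By the outcome, as a careful person would: the job done as asked, in the order asked, and still so for the second after the job is handed in, with the robot touching nothing.
It also fails if it takes over 54 s, if anything falls off the work surface, if the arm or the gripper's body presses on something with over 40 N, if the wrist force passes 120 N, or if a joint passes its speed limit or range.

## Working session

There is one attempt and no reset: what is moved stays moved. The work goes in short steps, each a Python script; the robot and the scene stay as the last script left them, time stands still between calls to the robot, and variables do not carry over. Pictures are saved under pics/ and viewed, about 8 in all and at most 12, crops included, and the job is handed in when it is done.

```bash
mkdir -p pics; python3 - <<'E'
from station import r
import cv2,pickle
d={}
for n in("scene","top"):
    s=r.snapshot(n); d[n]=s
    cv2.imwrite(f"pics/{n}0.png",cv2.resize(s["frame"][:,:,::-1],(800,600),interpolation=cv2.INTER_CUBIC))
    print(n,s["fx"],s["fy"],s["cx"],s["cy"],s["dist_coeffs"],s["R"],s["t"])
pickle.dump(d,open("s0.pkl","wb"))
print(r.sense())
E
```

```text
scene 513.6192182878209 513.6192182878209 280.0528617534612 206.69552088225666 [-0.10229914  0.          0.          0.          0.        ] [[-9.61355619e-02  9.95368204e-01 -3.02110450e-04]
 [ 5.29275065e-01  5.08618728e-02 -8.46924422e-01]
 [-8.42986275e-01 -8.15794547e-02 -5.31713206e-01]] [ 0.00504308 -0.20889334  2.24138167]
top 403.0196334520308 403.0196334520308 280.4471555867507 213.9973266387212 [-0.0005191  0.         0.         0.         0.       ] [[-2.00334959e-02 -9.99799189e-01 -4.90022331e-04]
 [-9.84939444e-01  1.98199265e-02 -1.71759896e-01]
 [ 1.71735117e-01 -2.95830885e-03 -9.85138720e-01]] [0.03554313 0.53033774 1.03771025]
{'clock': 0.1, 'joints': array([ 6.57348707e+01,  5.25976627e+00,  7.05736885e+01,  7.58537792e-04,
        1.04265597e+02, -3.24880405e+00]), 'joint_vel': array([ 0.13311512, -0.07813008, -0.11482997,  0.0266121 , -0.04652018,
        0.00317591]), 'joint_torque': array([ 2.71252007e-03, -4.47853446e+01, -4.07571852e+01,  7.01529393e-02,
        2.83247943e-02, -9.92497144e-05]), 'tcp_pos': array([0.2152069 , 0.56014334, 0.40362224]), 'orientation': array([-1.79901149e+02, -6.34775735e-03,  1.58983856e+02]), 'contact_force': array([-0.19420671, -0.02814517, -0.367458  ]), 'torque': array([-0.00711433, -0.02597047,  0.0243817 ]), 'opening': 0.0880064803560454}
```

View pics/top0.png

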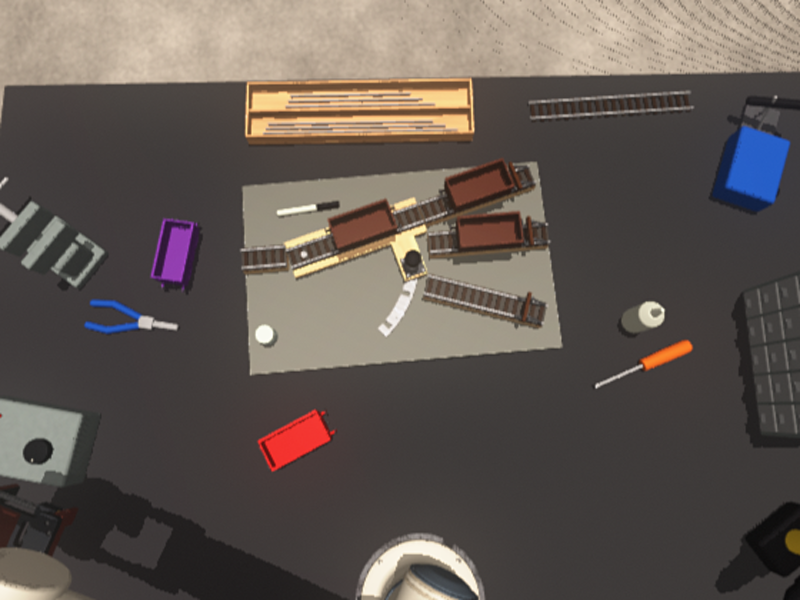

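View pics/scene0.png

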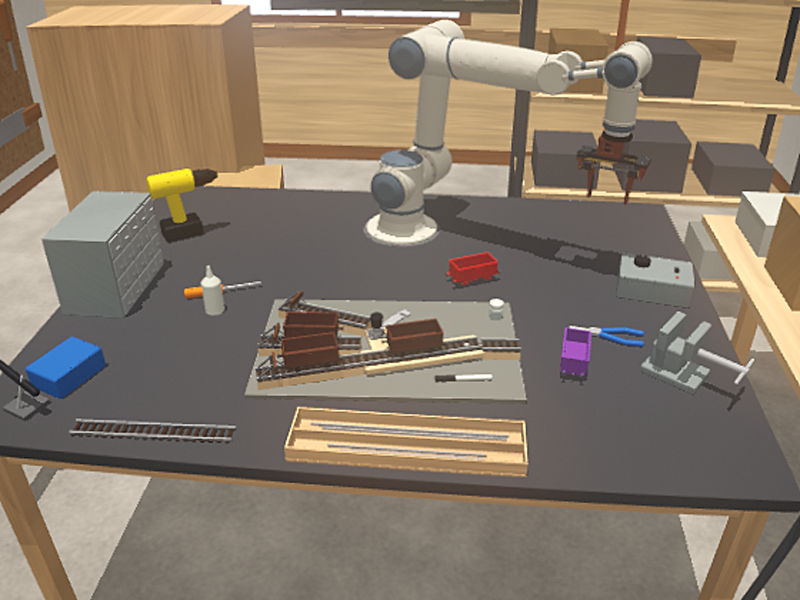

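The wanted wagon is the brown one on the deck at (362,226). It could be confused with the brown wagons on the far road (480,186) and middle road (490,232), the red one (295,440) and the purple one (175,250). The knob is at (412,260), the pivot near (303,254), and the empty near road runs from (425,287) to its stop at (527,305). Next I'll make a rectified close crop.

```bash
cat > h.py <<'E'
import numpy as np,cv2,pickle
def K(s): return np.array([[s["fx"],0,s["cx"]],[0,s["fy"],s["cy"]],[0,0,1.]])
def back(s,uv,z):  # 420x560 pixel -> world on plane z
    n=cv2.undistortPoints(np.float64([[uv]]),K(s),np.float64(s["dist_coeffs"]))[0,0]
    R=np.array(s["R"]);c=-R.T@np.array(s["t"]);d=R.T@np.array([n[0],n[1],1]);return c+d*(z-c[2])/d[2]
def ortho(s,z,x0,x1,y0,y1,ppm=1000):  # image right = -y, up = +x
    R=np.array(s["R"]);t=np.array(s["t"])
    H=K(s)@np.c_[R[:,0],R[:,1],R[:,2]*z+t]
    A=np.array([[0,-1/ppm,x1],[-1/ppm,0,y1],[0,0,1]])
    im=cv2.undistort(s["frame"],K(s),np.float64(s["dist_coeffs"]))[:,:,::-1]
    return cv2.warpPerspective(np.ascontiguousarray(im),H@A,(int((y1-y0)*ppm),int((x1-x0)*ppm)),flags=cv2.INTER_CUBIC|cv2.WARP_INVERSE_MAP)
E
python3 - <<'E'
from h import *
s=pickle.load(open("s0.pkl","rb"))["top"]
f=.7
for n,p,z in[("c1",(243,186),.012),("c2",(537,162),.012),("c3",(562,348),.012),("c4",(250,374),.012),("piv",(303,254),.042),("knob",(412,260),.089),("jar",(264,334),.055),("wag",(362,222),.1)]:
    print(n,back(s,(p[0]*f,p[1]*f),z).round(4))
im=ortho(s,.042,.33,.75,-.40,.30,1140)
print(im.shape);cv2.imwrite("pics/ortho.png",im)
E
```

```text
c1 [0.7881 0.3375 0.012 ]
c2 [ 0.8274 -0.2579  0.012 ]
c3 [ 0.4483 -0.2829  0.012 ]
c4 [0.4107 0.314  0.012 ]
piv [0.6361 0.2102 0.042 ]
knob [0.608  0.0025 0.089 ]
jar [0.4813 0.2788 0.055 ]
wag [0.6787 0.0928 0.1   ]
(478, 798, 3)
```

View pics/ortho.png

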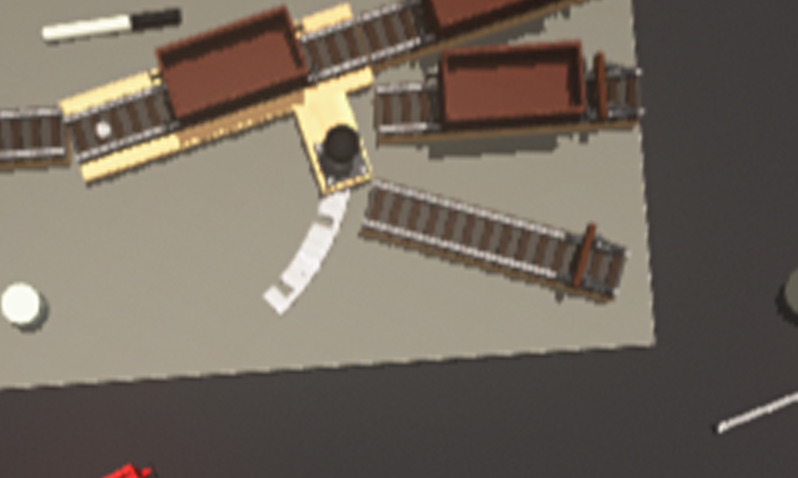

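The rectified crop shows the pivot screw at (103,130), the deck wagon at (233,65), the knob top at (342,143) and the near road from (372,200) to (560,255). I'll now fit the rails numerically.

```bash
cat > fit.py <<'E'
from h import *
from scipy.ndimage import map_coordinates,gaussian_filter
from scipy.optimize import differential_evolution,least_squares
def fitline(s,a,b,ppm=1140,x1=.75,y1=.30):
    """a,b ortho px of approx centre line ends -> world mid point, angle (deg), gauge mm, score"""
    g=cv2.cvtColor(ortho(s,.042,.33,x1,-.40,y1,ppm),cv2.COLOR_BGR2GRAY).astype(float)
    g=g-gaussian_filter(g,8); a,b=np.float64(a),np.float64(b);m=(a+b)/2;L=np.linalg.norm(b-a);t0=np.arctan2(*(b-a)[::-1])
    q=np.linspace(-L/2,L/2,200)
    def cost(p):
        d=np.array([np.cos(t0+p[0]),np.sin(t0+p[0])]);n=np.array([-d[1],d[0]]);c=0
        for k in(-.5,.5):
            P=m+np.outer(q,d)+n*(p[1]+k*p[2]); c-=map_coordinates(g,[P[:,1],P[:,0]],order=1).mean()
        return c
    o=differential_evolution(cost,[(-.08,.08),(-9,9),(32,44)],seed=1,tol=1e-6)
    th=t0+o.x[0];c=m+np.array([-np.sin(th),np.cos(th)])*o.x[1]
    w=np.array([x1-c[1]/ppm,y1-c[0]/ppm]);return w,-90-np.degrees(th),o.x[2]/ppm*1e3,-o.fun
E
python3 - <<'E'
from fit import *
s=pickle.load(open("s0.pkl","rb"))["top"]
T={"near":((385,203),(550,252)),"mid":((380,106),(436,104)),"far":((312,53),(418,22)),"deck":((85,135),(160,112)),"far+deck":((85,135),(418,22)),"in":((0,133),(60,133))}
R={k:fitline(s,*v) for k,v in T.items()}
for k,v in R.items(): print(k,v[0].round(4),*np.round(v[1:],2))
# pivot = intersection of near & far
def L(k): w,t=R[k][:2];t=np.radians(t);n=np.array([-np.sin(t),np.cos(t)]);return n,n@w
for p in(("near","far"),("near","far+deck"),("near","deck")):
    A=[L(k) for k in p];print(p,np.linalg.solve([a[0] for a in A],[a[1] for a in A]).round(4))
E
```

```text
near [ 0.549  -0.1097] -105.62 34.73 102.61
mid [ 0.6565 -0.058 ] -85.5 35.0 79.48
far [ 0.7171 -0.0202] -71.21 34.63 69.43
deck [0.6468 0.1943] -70.85 38.6 67.12
far+deck [0.6887 0.0815] -74.11 34.82 29.71
in [0.6339 0.2737] -85.89 34.62 98.61
('near', 'far') [0.6386 0.2107]
('near', 'far+deck') [0.6452 0.2345]
('near', 'deck') [0.6397 0.2148]
```

Pivot comes out at (0.6385, 0.2105), since the near, far, middle and incoming lines all agree within about 1 mm. Board yaw is -86.2°, and the near road is at about -19.5° (allowed range -21.2 to -12.8). The knob is predicted at (0.614, 0.002) and the image agrees to about 2 mm. I'll go and grip it.

```bash
cat > m.py <<'E'
import numpy as np
from station import r
PIV=np.array([.6385,.2105]);YAW=-86.2
def pol(ang,rad): a=np.radians(ang);return PIV+rad*np.array([np.cos(a),np.sin(a)])
def st(tag=""):
    s=r.sense();print(tag,"t%.2f"%s["clock"],s["tcp_pos"].round(4),"F",s["contact_force"].round(2),"op %.4f"%s["opening"],"yaw %.1f"%s["orientation"][2]);return s
E
python3 - <<'E'
from m import *
a=YAW+15-25.35; k=pol(a,.210); yaw=a+270; o=[180,0,yaw]
print(k,yaw,r.inverse_kinematics([*k,.32],o))
r.reach([*k,.32],o); st("above")
r.servo_line([*k,.163+.071],speed=.12); r.wait(.2); st("down")
r.grab(12); r.wait(.3); s=st("grip")
d=pol(a,1)-PIV; t=np.array([-d[1],d[0]]); print("Frad %.2f Ftan %.2f"%(s["contact_force"][:2]@d,s["contact_force"][:2]@t))
import cv2; f=r.snapshot("top")["frame"]; f2=r.snapshot("scene")["frame"]
cv2.imwrite("pics/grip.png",np.hstack([cv2.resize(x[:,:,::-1],(400,400),interpolation=cv2.INTER_CUBIC) for x in(f[100:240,210:350],f2[160:280,220:340])]))
E
```

```text
[0.61454525 0.00187074] 173.45 [ -2.99710676   7.42174612  76.71446216   0.          95.86379171
 -86.44710676]
above t2.56 [0.6145 0.0027 0.3202] F [-0.12  0.15  0.15] op 0.0882 yaw 173.5
down t3.62 [0.6148 0.0019 0.2352] F [ 0.31  0.49 -0.52] op 0.0878 yaw 173.5
grip t4.85 [0.6145 0.001  0.234 ] F [-0.25 -5.68  1.29] op 0.0299 yaw 173.4
Frad 5.67 Ftan 0.40
```

View pics/grip.png

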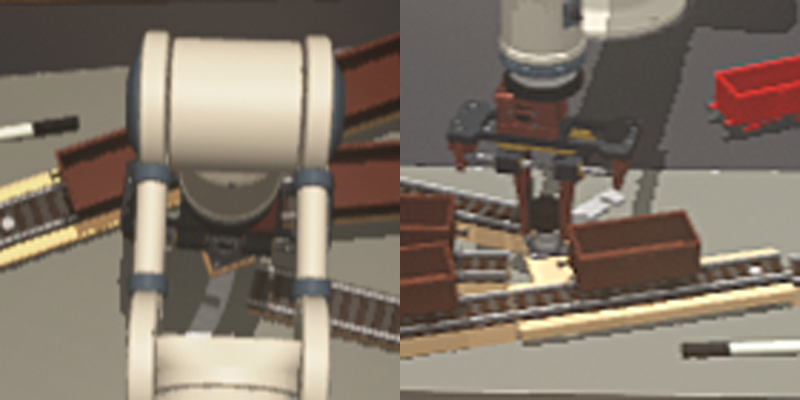

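The grip is on the knob, but with a radial force of 5.7 N because the knob stands a little further out. I'll null that and see how the opening settles.

```bash
python3 - <<'E'
from m import *
a=YAW+15-25.35; d=pol(a,1)-PIV
for i in range(5):
    s=r.sense(); F=s["contact_force"][:2]@d
    if i and abs(F)<1: break
    rad=.210+ .001*(i+1)
    r.servo_line([*pol(a,rad),.234],speed=.01); r.wait(.15); s=st("rad %.4f"%rad); print("Frad %.2f"%(s["contact_force"][:2]@d))
E
```

```text
rad 0.2110 t5.35 [0.6144 0.0007 0.234 ] F [ 0.34 -3.54  0.13] op 0.0301 yaw 173.4
Frad 3.47
rad 0.2120 t5.75 [6.143e-01 3.000e-04 2.340e-01] F [-0.18  2.31 -0.4 ] op 0.0298 yaw 173.5
Frad -2.27
rad 0.2130 t6.15 [ 6.143e-01 -1.000e-04  2.340e-01] F [ 1.61  4.24 -0.5 ] op 0.0301 yaw 173.5
Frad -4.39
rad 0.2140 t6.55 [ 6.142e-01 -4.000e-04  2.340e-01] F [ 1.29  8.29 -0.17] op 0.0299 yaw 173.5
Frad -8.38
rad 0.2150 t6.95 [ 0.6142 -0.0008  0.234 ] F [ 2.14 10.86 -0.93] op 0.0300 yaw 173.6
Frad -11.04
```

The knob centres at radius 0.2116, so the pivot is about 1.5 mm nearer in y than I measured. I'll set the pivot y to 0.2090, grip firmly and lift.

```bash
sed -i 's/^PIV=.*/PIV=np.array([.6384,.2090]);YAW=-86.2/' m.py; python3 - <<'E'
from m import *
a=YAW+15-25.35
r.servo_line([*pol(a,.210),.234],speed=.02); r.grab(30); r.wait(.3); s=st("grip30"); z0=s["tcp_pos"][2]
z=.234
for i in range(8):
    h=r.sense()["tcp_pos"][2]-z0
    if h>.0103: break
    z+=min(.004,.0112-h); r.servo_line([*pol(a,.210),z],speed=.03); r.wait(.1); s=st("lift %.4f"%(r.sense()["tcp_pos"][2]-z0))
print("zcmd",z)
E
```

```text
grip30 t7.79 [6.144e-01 4.000e-04 2.340e-01] F [-1.25  2.08  0.46] op 0.0296 yaw 173.5
lift 0.0029 t8.18 [6.142e-01 5.000e-04 2.368e-01] F [ 0.39  2.66 -7.41] op 0.0297 yaw 173.5
lift 0.0076 t8.56 [6.142e-01 5.000e-04 2.416e-01] F [-2.09  3.11 -9.6 ] op 0.0296 yaw 173.5
lift 0.0115 t8.93 [6.144e-01 4.000e-04 2.454e-01] F [ -1.5    3.22 -10.21] op 0.0293 yaw 173.5
zcmd 0.24556313116293096
```

The lift forces match the spring (7.4 to 10.2 N) and the pin is clear at 11.5 mm. I'll swing round to about 8 mm short of the estimated notch, watching the forces.

```bash
python3 - <<'E'
from m import *
z=.24556; rad=.210; end=-17.2
D=np.linspace(15,end,13)[1:]
for i,D_ in enumerate(D):
    a=YAW+D_-25.35; r.servo_line([*pol(a,rad),z],[180,0,a+270],speed=.05)
    s=r.sense(); d=pol(a,1)-PIV; F=s["contact_force"][:2]; Fr=F@d; Ft=F@np.array([-d[1],d[0]])
    rad+=np.clip(Fr*.00008,-.0005,.0005)
    print("%.1f t%.2f Fr %.1f Ft %.1f Fz %.1f z %.4f rad %.4f"%(D_,s["clock"],Fr,Ft,s["contact_force"][2],s["tcp_pos"][2],rad))
    if abs(Ft)>12 or abs(Fr)>15: print("stop");break
r.wait(.2);st("end")
S=r.snapshot("top");f=S["frame"]; f2=r.snapshot("scene")["frame"]
import cv2
cv2.imwrite("pics/swing.png",np.hstack([cv2.resize(x[:,:,::-1],(400,400),interpolation=cv2.INTER_CUBIC) for x in(f[110:260,200:350],f2[160:280,220:340])]))
E
```

```text
12.3 t9.28 Fr -3.4 Ft -1.6 Fz -10.5 z 0.2456 rad 0.2097
9.6 t9.62 Fr -2.4 Ft -2.3 Fz -10.0 z 0.2455 rad 0.2095
6.9 t9.97 Fr -1.6 Ft -1.9 Fz -10.0 z 0.2455 rad 0.2094
4.3 t10.32 Fr -0.1 Ft -2.5 Fz -10.8 z 0.2455 rad 0.2094
1.6 t10.68 Fr 0.2 Ft -2.4 Fz -10.8 z 0.2455 rad 0.2094
-1.1 t11.03 Fr 0.7 Ft -1.9 Fz -9.9 z 0.2455 rad 0.2095
-3.8 t11.38 Fr 0.8 Ft -1.1 Fz -9.2 z 0.2455 rad 0.2095
-6.5 t11.72 Fr 1.7 Ft -1.2 Fz -10.7 z 0.2455 rad 0.2097
-9.2 t12.07 Fr 0.6 Ft -2.2 Fz -10.7 z 0.2455 rad 0.2097
-11.8 t12.43 Fr -0.6 Ft -2.0 Fz -10.4 z 0.2455 rad 0.2097
-14.5 t12.78 Fr -1.4 Ft -2.3 Fz -9.4 z 0.2455 rad 0.2096
-17.2 t13.12 Fr -0.9 Ft -1.5 Fz -10.0 z 0.2455 rad 0.2095
end t13.32 [0.5073 0.0456 0.2454] F [ -0.58   1.6  -10.25] op 0.0297 yaw 141.3
```

View pics/swing.png

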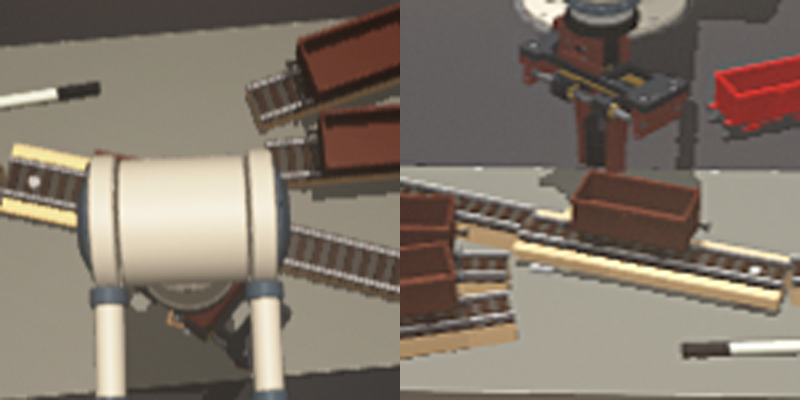

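The deck is just short of the near road, and the wagon is undisturbed on it. I'll lower the knob onto the strip and release it, then push it round with one open finger so that it is free to drop.

```bash
cat > push.py <<'E'
from m import *
def geo(D,off,z):
    a=YAW+D-25.35; t=np.radians(a+90); tv=np.array([np.cos(t),np.sin(t)])
    return [*(pol(a,.210)+off*tv),z],[180,0,a+180],tv
E
python3 - <<'E'
from push import *
D=-17.2;a=YAW+D-25.35
r.servo_line([*pol(a,.2095),.2428],speed=.02); r.wait(.15); st("lowered")
r.let_go(); r.wait(.1); st("open")
p=[*pol(a,.2095),.300]; r.servo_line(p,speed=.15)
P,o,tv=geo(D,-.020,.300); print(r.inverse_kinematics(P,o)); r.reach(P,o)
P,o,tv=geo(D,-.020,.234); r.servo_line(P,speed=.12); r.wait(.1); st("beside")
off=-.026; base=None
P,o,tv=geo(D,off,.234); r.servo_line(P,o,speed=.04)
log=[]
while True:
    # advance along the arc: angle decreases, hand offset fixed
    D-=np.degrees(.0006/.21); P,o,tv=geo(D,off,.234); r.servo_line(P,o,speed=.012)
    s=r.sense(); Ft=s["contact_force"][:2]@tv; log.append((round(D,2),round(Ft,1),round(s["contact_force"][2],1)))
    if Ft>7.5 or D<-24 or s["clock"]>36: break
print(log); st("stop")
E
```

```text
lowered t13.87 [0.5074 0.0455 0.2429] F [ 0.86  1.02 -9.05] op 0.0298 yaw 141.2
open t14.97 [0.5073 0.0456 0.2428] F [ 0.12 -0.22  0.12] op 0.0879 yaw 141.2
[ 2.76181459e+00 -1.09112160e+01  9.67095683e+01 -2.54444375e-14
  9.42016478e+01  4.15118146e+01]
beside t17.73 [0.4917 0.0578 0.2353] F [-0.06  0.34  0.24] op 0.0881 yaw 51.3
[(np.float64(-17.36), np.float64(0.1), np.float64(-0.2)), (np.float64(-17.53), np.float64(1.6), np.float64(-0.0)), (np.float64(-17.69), np.float64(3.6), np.float64(-1.6)), (np.float64(-17.85), np.float64(4.3), np.float64(-2.0)), (np.float64(-18.02), np.float64(5.2), np.float64(-2.1)), (np.float64(-18.18), np.float64(4.7), np.float64(-1.8)), (np.float64(-18.35), np.float64(4.6), np.float64(-2.3)), (np.float64(-18.51), np.float64(5.4), np.float64(-2.3)), (np.float64(-18.67), np.float64(4.2), np.float64(-2.2)), (np.float64(-18.84), np.float64(4.1), np.float64(-2.3)), (np.float64(-19.0), np.float64(3.2), np.float64(-2.3)), (np.float64(-19.16), np.float64(0.5), np.float64(0.9)), (np.float64(-19.33), np.float64(-0.2), np.float64(0.2)), (np.float64(-19.49), np.float64(-0.3), np.float64(0.5)), (np.float64(-19.66), np.float64(1.9), np.float64(-0.2)), (np.float64(-19.82), np.float64(2.3), np.float64(-0.3)), (np.float64(-19.98), np.float64(2.1), np.float64(0.1)), (np.float64(-20.15), np.float64(1.9), np.float64(0.5)), (np.float64(-20.31), np.float64(3.0), np.float64(-0.1)), (np.float64(-20.47), np.float64(6.2), np.float64(-2.0)), (np.float64(-20.64), np.float64(7.8), np.float64(-2.8))]
stop t23.27 [0.4786 0.0704 0.2341] F [ 6.31 -4.64 -2.83] op 0.0881 yaw 47.8
```

The force signature is clear. The pin rode at 4–5 N, then the force vanished as it snapped in at about -19.1, then there was some play, then a firm stop at 7.8 N. I'll back off and check it by camera.

```bash
python3 - <<'E'
from push import *
from fit import *
P,o,tv=geo(-19,-.016,.234); r.servo_line(P,o,speed=.06); st("off")
P[2]=.32; r.servo_line(P,speed=.2)
# move aside while closing the fingers; go above/behind the wagon (waiting point)
r.grab(10)
r.reach([.40,.24,.36],[180,0,60])
s=r.snapshot("top"); c=r.snapshot("scene"); pickle.dump((s,c),open("s1.pkl","wb")); st("clear")
im=ortho(s,.042,.40,.75,-.25,.30,1000)
x=cv2.resize(c["frame"][150:270,200:360,::-1],(467,350),interpolation=cv2.INTER_CUBIC)
cv2.imwrite("pics/lock.png",np.vstack([cv2.resize(im,(550,350))[:290],np.pad(x,((0,0),(0,83),(0,0)))[:310]]))
E
```

```text
off t23.69 [0.4895 0.0599 0.2337] F [-1.28 -0.07  0.36] op 0.0882 yaw 49.4
clear t26.55 [0.4007 0.239  0.3594] F [-0.23 -0.01 -0.1 ] op 0.0004 yaw 59.9
```

View pics/lock.png

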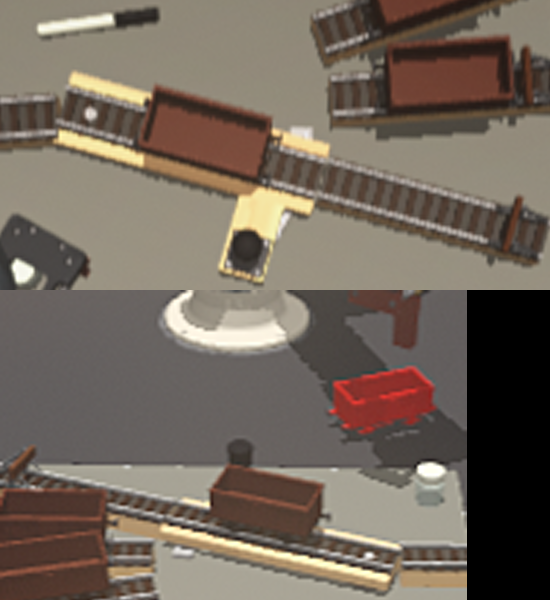

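The deck now lines up with the near road, the wagon's rear wall is about 69 mm from the pivot, and everything else is in place. I'll check the knob height numerically, then push the wagon off.

```bash
python3 - <<'E'
from m import *
from h import *
s,c=pickle.load(open("s1.pkl","rb"))
a=YAW-19.42-25.35; k=pol(a,.210)
for z in(.089,.0973):
    for n,q in(("top",s),("scene",c)):
        uv=cv2.projectPoints(np.float64([[*k,z]]),cv2.Rodrigues(np.array(q["R"]))[0],np.float64(q["t"]),K(q),np.float64(q["dist_coeffs"]))[0].ravel(); print(n,z,uv.round(2))
        if z>.09: u=int(round(uv[0]));v=int(round(uv[1])); print(q["frame"][v-8:v+10,u].sum(1))
A=-105.62; d=np.array([np.cos(np.radians(A)),np.sin(np.radians(A))]); o=[180,0,74.4]; Z=.262
P=lambda q,z=Z:[*(PIV+q*d),z]
r.reach(P(.028,.33),o); r.servo_line(P(.028),speed=.12); st("behind")
for q,v in((.055,.04),(.13,.05),(.21,.05),(.272,.05)):
    r.servo_line(P(q),speed=v); x=st("q %.3f"%q)
    F=-(x["contact_force"][:2]@d); print("Fpush %.2f"%F)
    if F>6: print("STOP");break
else:
    while q<.302:
        q+=.002; r.servo_line(P(q),speed=.02); F=-(r.sense()["contact_force"][:2]@d); print("%.3f:%.1f"%(q,F),end=" ")
        if F>3: break
st("\nend")
E
```

```text
top 0.089 [270.74 222.9 ]
scene 0.089 [282.11 201.85]
top 0.0973 [270.66 222.41]
[626 621 621 584 401 156 131 148 159 167 166 160 152 148 138 127 158 182]
scene 0.0973 [282.12 199.79]
[298 297 299 298 297 297 301 300 313 210 186 200 203 202 171 160 159 152]
behind t28.22 [0.6308 0.1823 0.2631] F [ 0.23 -0.43  0.19] op 0.0004 yaw 74.4
q 0.055 t29.04 [0.6236 0.156  0.262 ] F [-0.01  0.11  0.63] op 0.0008 yaw 74.4
Fpush 0.10
q 0.130 t30.69 [0.6034 0.084  0.262 ] F [ 0.04 -0.73  1.19] op 0.0004 yaw 74.4
Fpush -0.69
q 0.210 t32.44 [0.5819 0.0069 0.262 ] F [-0.69  1.02 -0.33] op 0.0003 yaw 74.4
Fpush 0.80
q 0.272 t33.83 [ 0.5652 -0.0528  0.262 ] F [-0.07  0.17  0.19] op 0.0004 yaw 74.4
Fpush 0.14
0.274:-0.6 0.276:0.2 0.278:0.0 0.280:0.1 0.282:-0.0 0.284:0.4 0.286:0.3 0.288:-0.4 0.290:0.1 0.292:4.5 
end t36.33 [ 0.5598 -0.0717  0.2621] F [0.9  4.41 0.53] op 0.0002 yaw 74.4
```

Contact came at q = 0.292 m against 0.293 expected, so the wagon is at the stop. The knob's top edge in the scene view, at row 201, fits "home" and not "riding". I'll retreat and check.

```bash
python3 - <<'E'
from m import *
from h import *
A=-105.62; d=np.array([np.cos(np.radians(A)),np.sin(np.radians(A))])
P=lambda q,z=.262:[*(PIV+q*d),z]
r.servo_line(P(.265),speed=.05); r.servo_line(P(.265,.36),speed=.2); r.reach([.36,.22,.38],[180,0,74.4]); r.wait(.3); st("clear")
s=r.snapshot("top"); c=r.snapshot("scene")
im=ortho(s,.042,.40,.75,-.25,.30,1000)
x=cv2.resize(c["frame"][150:270,160:320,::-1],(467,350),interpolation=cv2.INTER_CUBIC)
cv2.imwrite("pics/done.png",np.vstack([cv2.resize(im,(550,350))[:290],np.pad(x,((0,0),(0,83),(0,0)))[:310]]))
E
```

```text
clear t39.24 [0.3605 0.2196 0.3798] F [-0.89  0.77 -0.11] op 0.0006 yaw 74.3
```

View pics/done.png

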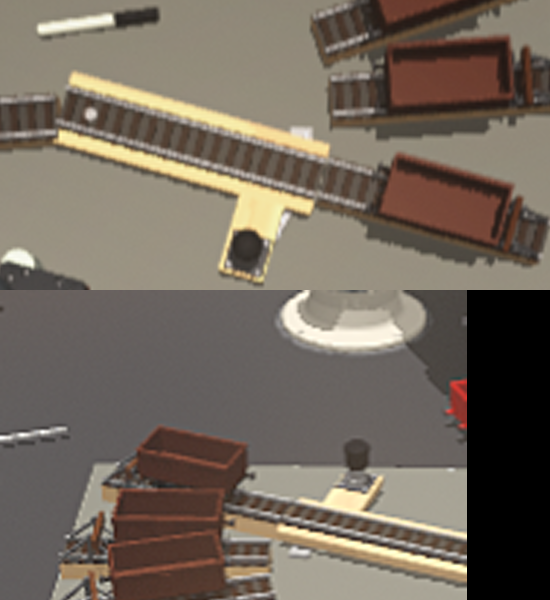

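The top view shows the wagon standing at the buffer stop on the near road. The deck is aligned and empty, the knob is free, and the marker, jar and other wagons haven't moved. I'm handing in.

```bash
python3 -c "
from station import r
print(r.hand_in())"
```

```text
the job is handed in; nothing more can be done
None
```

The brown wagon stands against the buffer stop on the near road, and the deck is locked there. I handed the job in with the clock at about 39 s of the 54 s allowed.

- **Index knob:** I lifted it 11.5 mm, swung the deck past the middle road, and let the pin down on the strip short of the near notch. I then nudged the free knob round with one open finger. It rode at 4–5 N and the force vanished when the pin snapped in at about -19° on the board. It then took up its play and stopped firmly, peaking at 7.8 N before I backed off.
- **Wagon:** I pushed it at about 0.05 m/s, then 0.02 m/s for the last stretch. It met the stop at 4.5 N, with the finger within 1 mm of where it should be.

**Last checks:**
- The final pictures show the wagon at the stop and the deck in line with the road.
- The marker, the jar and the other two brown wagons look unmoved.
- Whether the pin is fully home rests on the force readings and a coarse camera check. The knob's top edge was about 1 px below the "home" prediction and 3 px below "riding".

**Disagreements:**
- The pivot was about 1.5 mm off my camera estimate. I corrected this by feel at the first grip, where the radial force briefly reached 11 N.
- The gripper opening on the knob read about 30 mm rather than 27 mm, probably because it was bearing on the rim. The lift held all the same.

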